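# Mesh the push-in knob by feel and clamp a bracket in the drilling fixture

## Robot

A 6-joint arm with a two-finger parallel gripper is mounted at the origin on a cart in front of the work surface, level with it; the furniture and walls round the work are solid. World frame = base frame: x ahead of the robot, y to its left, z up, the work surface at z = 0. Lengths are in mm, angles in rad, forces in N, time in s.
With the tool pointing down it reaches from about 200 to 875 mm from the base axis. Payload 3.4 kg.
Tool frame: the origin (TCP) lies where the fingers leave the gripper's body, on its centre line; the fingertips stand 97 mm ahead of it and the grasp point (between the pads) lies 78 mm ahead of it; z points along the fingers, y is the direction in which the jaws open and shut (so a half turn about z gives the same grasp; the last joint's range is limited). The gripper opens to 94 mm and grips with 3 to 60 N. Pads are 16 mm wide; open, the fingers measure 119 mm over their backs; the gripper's body (75 mm by 177 mm) begins 78 mm behind the grasp point.
Start: joints at [-1.251, 0.276, 1.505, -0, 1.361, -0.121], TCP at [245.333, -520.064, 302.693] pointing down, gripper open.
Joint ranges: [-2.89, 2.89], [-0.75, 2.08], [0.22, 2.7], [-1.18, 4.32], [0.11, 2.71], [-2.7, 2.7]. Speed limits (rad/s): [2.57, 2.57, 3.14, 3.14, 3.14, 3.14].

## Interface

Orientations are given as a unit quaternion [w, x, y, z].
In Python, from plant import bot, viewer gives the robot as it stands.
- The arm moves only by the tool jog_arm, never from a script. Its argument "series" is a list that holds one entry, the list of rows, each a list of 7 numbers: the shift along the tool's x, y, z in m, then the turn, a rotation vector about the tool's x, y, z in degrees, then the opening, from 0 (shut) to 1 (fully open). In form: [[[tx, ty, tz, wx, wy, wz, jaw], ...]]. A call has 1 to 12 rows; each row is the pose to reach, as a shift and turn from the pose commanded when the call began, along the tool's axes at that moment; what a row does not reach only later rows make up. A row lasts 1/10 s, in which the tool goes at most 50 mm and 8.59 degrees, less where a joint would pass 70% of its speed; a pose out of reach is approached as far as the arm can. A call with a gripper value outside its range is refused whole. The fingers move at their own pace and stop on an object; the grip force is fixed at half the most. Time passes only in rows, so rows that repeat a pose let the fingers close. It gives the time, the measured TCP pose, the force and the opening at its end, in the units of the state.
- bot.sense(): the state, without advancing time (a new reading comes with each control period).
- viewer.get_image(name): name is "scene" or "top"; returns a dict with "color" (420x560x3 uint8, red, green, blue), "fx", "fy", "cx", "cy" (pixels), "T" (4x4, takes a point from camera to world coordinates). Camera axes: x right, y down, z forward; pixel columns grow to the right and rows downward; lengths in mm; the calibration is good to about 2 mm. A picture is of the moment at which its call begins. There is no depth.
- bot.close_job(): hands the job in, once; it reports no verdict.
Trained networks look in a picture, given as the dict that the camera call returned (one of the last four; its "shot" number tells which), for a name from the list of things; names that differ only in an ending like _2 or _b are one class to them, and where a whole thing is asked for, a point or a joint stands for the part that bears it (a point fixed in the world has none). Each returns a list of dicts, best first, with "conf" (0 to 1); they miss things now and then, are a little off and sometimes report something else, mostly with a low value. They report only what shows in the picture. A call takes as long as a camera call. They do not tell look-alikes from the thing itself.
- viewer.look_for(name, picture): "position" ([x, y, z] in mm, in world coordinates, good to about 4 mm: the middle of the surface that is visible of it).
- viewer.outline_of(name, picture): "region" (420x560 bool, what is visible of it).
The state is a dict: "t": time; "qpos": joint angles; "joint_vel": joint speeds; "joint_efforts": joint torques, N m; "eef_pos": TCP position; "ee_rot": TCP orientation; "contact_force": force on the tool from outside, world axes, zero at the start; "ft_torque": the same for the moment, N m; "grip_width": finger opening in mm.
Only numpy, scipy, OpenCV 4.12 (cv2) and the standard library are available. Lean on these libraries where they do the work, as an engineer would, in place of code of your own. Each camera call takes 0.05 s, during which the arm holds its last target. There are 200 camera calls.

## Task

The white bracket lies loose in the drilling fixture and the fixture's black knob is pulled out of gear. Push the knob in, turning it until you feel its teeth drop into mesh and it goes fully home; then wind it clockwise until the sprung orange pad has pressed the bracket home against the fixed jaw and holds it firmly, stopping before the pad is squeezed right in to its end stop. Let go of the knob, leaving it in gear, and leave the neighbouring parts where they lie.

Things in the scene. Friction and masses are not known exactly. Their poses are not given: they have to be found in the camera images.
- fixture: Grey and bare-metal drilling fixture, fixed, on a plywood board 225 x 264 x 18 mm. Origin on the board's top under the bed (18 mm above the bench); x away from the operator's side, y to the left seen from there, z up. Flat bed at z = 50 mm. On the operator's side a wedge housing, its face sloping 25 degrees from level towards the operator, carries the knob. The jaws, up to z = 102 mm, begin 55 mm beyond the face's centre.
- knob_grip (a point): Middle of the black knob's grip bar: 46 mm long (this frame's x), 18 mm wide across its flats (y), 25 mm tall along the knob's axis (z, pointing outwards, 25 degrees from vertical, leaning to the operator). A round flange 50 mm across begins 12.5 mm below this point. Grip the bar across its flats, fingers along the axis, tips clear of the flange. Turns and moves with the knob.
- knob_push (a joint): How far the knob is pushed in along its axis, m. 0: right out, out of gear. At about 0.0045 its six teeth meet the tops of the pinion's six teeth; they pass only where the gaps line up: once every 60 degrees, in a window of about 14 degrees, the place not known beforehand. 0.012: fully home, in mesh. About 2 N of friction; it stays where it is left.
- knob (a joint): Turn of the knob, rad, growing clockwise seen from outside (looking down on it). Free (0.01 N m) while out of gear. In gear it drives the pinion, with up to 14 degrees of backlash, and turning clockwise closes the jaw, 18 mm per rad.
- jaw (a joint): Travel of the moving steel jaw from its rearmost place, m, growing as it closes towards the fixed jaw (along the fixture's -y). About 12 N of friction (0.22 N m at the knob): it stays where it is left and keeps the clamping force by itself.
- pad (a joint): How far the sprung orange-faced pad is pushed back into the moving jaw, m: 0 free, end stop at 0.010 (the 11 mm gap behind it shrinks to 1). It yields from 4 N, 11 N at the end stop, so the torque to turn the knob steps up by some 0.07 N m as the pad takes hold and by 0.13 more up to the end stop. 0.002 to 0.009 is a proper clamping.
- pad_face (a point): Centre of the pad's orange face, 28 mm wide and 26 mm tall, its lower edge 2.5 mm above the bed; it faces along the fixture's -y.
- bracket_mid (a point): White plastic L bracket, 20 g, on the bed between two low guide strips: foot 35 x 48 x 7 mm, leg 57 mm tall and 6 mm thick at the end next to the fixed jaw. Middle of its 35 x 48 x 57 mm outline. It starts 3 to 11 mm short of the fixed jaw, whose face is at y = -60 mm in the fixture's frame; seated, this point is at y = -36 mm. A drill bush arm reaches over the foot.
- finished_bracket: Bystander: another white L bracket, 35 x 48 x 57 mm, standing on the bench to the left of the fixture. Origin under its middle.
- end_cap: Bystander: white tube end cap, 45 mm across, 26 mm tall, on the bench to the left of the fixture. Origin under its middle.
- chain_drive: Bystander: round off-white chain drive housing, 58 x 48 x 15 mm, on the bench to the left of the fixture. Origin under its middle.
There are look-alikes about, which are no part of the job. What is shaped like the part that bears bracket_mid but blue or yellow is not meant.

How it is judged (in metres and radians):
On the way, in this order (a step that is already met when the one before it is completed fails the run):
1. the knob is pushed fully home, its teeth in mesh (value of joint knob_push above 0.01 m), for 0.1 s.
2. the sprung pad holds the bracket against the fixed jaw (value of joint knob_push above 0.01 m and value of joint pad between 0.0012 and 0.0095 m and y of bracket_mid in the frame of fixture below -0.0345 m and z of bracket_mid in the frame of fixture below 0.0815 m and angle between bracket_mid's own z axis and vertical below 0.08 rad), for 0.2 s.
At the end, for the whole second after the job is handed in: the knob is in mesh (pushed in more than 10 of 12 mm), the pad is pressed in by 1.2 to 9.5 mm, and the bracket sits upright on the bed with its leg within 1.5 mm of the fixed jaw (all of step 2); the robot touches nothing.
It fails at once if the pad squeezed in to its end stop (overtightened) (value of joint pad above 0.0097 m).
It fails at once if a neighbouring part moved more than 20 mm (distance of any of finished_bracket, end_cap, chain_drive from where it was at the start of the episode above 0.02 m).
It also fails if it takes over 64 s, if anything falls off the work surface, if the arm or the gripper's body presses on something with over 40 N, if the wrist force passes 120 N, or if a joint passes its speed limit or range.

## Working session

There is one attempt and no reset: what is moved stays moved. The work goes in short steps, Python scripts to look and compute and a tool call to move; the robot and the scene stay as the last step left them, time stands still between calls to the robot, and variables do not carry over. Pictures are saved under pics/ and viewed, about 8 in all and at most 12, crops included, and the job is handed in when it is done.

Besides the shell and the picture viewer there is one more tool, called after "Call:" as a command line: name --argument value ..., lists and objects as JSON in quotes. jog_arm: Moves the arm, as the interface text tells. Its arguments: {"type":"object","properties":{"series":{"type":"array","items":{"type":"array","items":{"type":"array","items":{"type":"number"}}}}},"required":["series"]}

```bash
mkdir -p pics
python3 - <<'E'
from plant import bot, viewer
import cv2, numpy as np
s=bot.sense(); print(s)
for n in ("scene","top"):
    p=viewer.get_image(n); cv2.imwrite(f"pics/{n}0.png",p["color"][:,:,::-1])
    print(n,p["fx"],p["cx"],p["cy"],np.round(p["T"],3).tolist())
    for k in ("fixture","knob_grip","pad_face","bracket_mid","finished_bracket","end_cap","chain_drive"):
        print(k,[(np.round(d["position"]).tolist(),round(d["conf"],2)) for d in viewer.look_for(k,p)][:3])
E
```

```text
{'t': 0.0, 'qpos': array([-1.25098838e+00,  2.76560801e-01,  1.50610891e+00,  3.63151439e-06,
        1.36071202e+00, -1.21016795e-01]), 'joint_vel': array([ 0.00148007,  0.00092057, -0.00102626, -0.0004752 ,  0.00092437,
       -0.00203791]), 'joint_efforts': array([-2.42251763e-04, -4.04589593e+01, -2.37233251e+01,  7.01972726e-02,
        3.45579511e-02, -1.31096799e-04]), 'eef_pos': array([ 245.20575811, -519.656309  ,  301.83375683]), 'ee_rot': array([-8.90298705e-04,  9.75807068e-01,  2.18631577e-01, -8.70000234e-05]), 'contact_force': array([-0.16431944,  0.00967983, -0.48540251]), 'ft_torque': array([-0.03193382, -0.010856  ,  0.00038363]), 'grip_width': 93.85740648894327}
scene 447.4357350376192 285.9590408417212 206.86304171650718 [[-0.501, -0.652, 0.569, -150.059], [-0.865, 0.368, -0.34, 513.742], [0.013, -0.663, -0.749, 951.691], [0.0, 0.0, 0.0, 1.0]]
fixture [([520.0, 119.0, 52.0], 0.81)]
knob_grip [([474.0, 86.0, 106.0], 0.61)]
pad_face [([569.0, 107.0, 96.0], 0.45)]
bracket_mid [([573.0, 46.0, 77.0], 0.79), ([420.0, -140.0, 9.0], 0.74), ([384.0, 20.0, 11.0], 0.71)]
finished_bracket [([598.0, 273.0, 10.0], 0.49)]
end_cap [([531.0, 260.0, 8.0], 0.74)]
chain_drive [([461.0, 268.0, 14.0], 0.84)]
top 530.4265036258128 278.8394345300045 211.30847507339595 [[0.021, -0.983, 0.184, 285.548], [-1.0, -0.02, 0.005, 138.474], [-0.001, -0.184, -0.983, 1145.655], [0.0, 0.0, 0.0, 1.0]]
fixture [([542.0, 88.0, 60.0], 0.6), ([476.0, 83.0, 106.0], 0.41)]
knob_grip [([478.0, 77.0, 107.0], 0.9)]
pad_face [([571.0, 112.0, 97.0], 0.62)]
bracket_mid [([379.0, 19.0, 4.0], 0.91), ([373.0, 158.0, 3.0], 0.78), ([422.0, -149.0, 6.0], 0.78)]
finished_bracket [([602.0, 274.0, 9.0], 0.82), ([539.0, 89.0, 62.0], 0.27)]
end_cap [([542.0, 258.0, 5.0], 0.88)]
chain_drive [([467.0, 263.0, 15.0], 0.6)]
```

Run:
```python
import cv2
a=cv2.imread("pics/scene0.png");b=cv2.imread("pics/top0.png")
def rs(i,f):return cv2.resize(i,None,fx=f,fy=f,interpolation=cv2.INTER_CUBIC)
cv2.imwrite("pics/s0.png",rs(a,1.4));cv2.imwrite("pics/t0.png",rs(b[60:330,170:430],2.2))
```

```text
(no output)
```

View pics/s0.png

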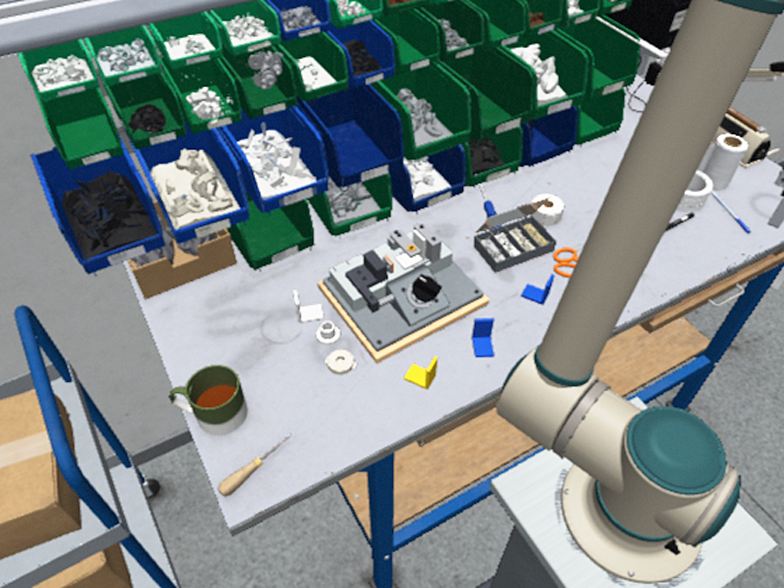

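View pics/t0.png

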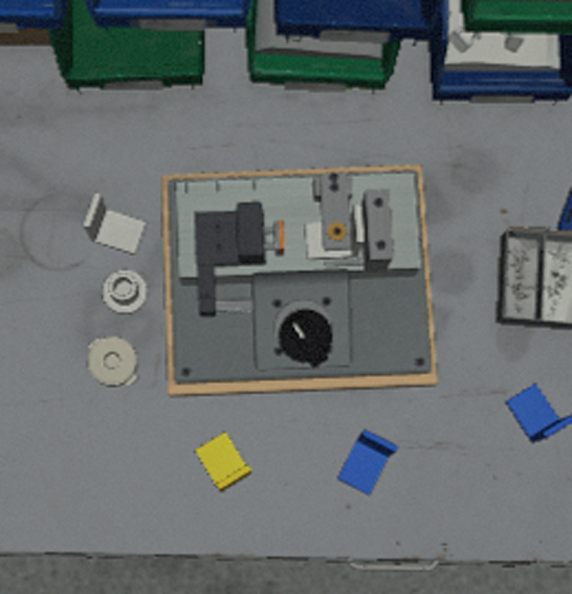

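The scene shows the fixture near (385,280), with its knob at (428,290) and the pad clear of the bracket by about 20 mm. The top crop shows the board corners at (163,175), (422,166), (437,382) and (170,394), and the knob at (305,335) with a white pointer. The three bystanders lie to the left. Next I'll fit the board's pose and zoom in on the knob.

```bash
cat > h.py <<'E'
import numpy as np, cv2
from scipy.optimize import least_squares
from scipy.spatial.transform import Rotation as R
def proj(p,P):
    T=np.linalg.inv(p["T"]); q=(T[:3,:3]@np.atleast_2d(P).T).T+T[:3,3]
    return np.c_[p["fx"]*q[:,0]/q[:,2]+p["cx"],p["fy"]*q[:,1]/q[:,2]+p["cy"]]
def back(p,uv,z):
    d=p["T"][:3,:3]@np.array([(uv[0]-p["cx"])/p["fx"],(uv[1]-p["cy"])/p["fy"],1]); o=p["T"][:3,3]
    return o+d*(z-o[2])/d[2]
E
python3 - <<'E'
from plant import bot,viewer
from h import *
p=viewer.get_image("top"); q=viewer.get_image("scene")
px=np.array([[163,175],[422,166],[437,382],[170,394]])/2.2+[170,60]
c=np.array([back(p,u,18 if i<2 else 18) for i,u in enumerate(px)]); print(c.round(1))
for i in range(4): print(np.linalg.norm(c[i]-c[(i+1)%4]).round(1))
def crop(pic,u,n,h=45,s=9):
    x,y=np.round(u).astype(int); i=pic["color"][y-h:y+h,x-h:x+h,::-1].astype(float)
    print(n,x-h,y-h)
    i=255*(i/255)**.45
    return cv2.resize(i.astype(np.uint8),(400,400),interpolation=cv2.INTER_CUBIC)
a=crop(p,proj(p,[478,80,106])[0],"top",25); b=crop(q,proj(q,[478,80,106])[0],"scene",25)
cv2.imwrite("pics/k0.png",np.hstack([a,b]))
E
```

```text
[[657.4 224.4  18. ]
 [672.3 -36.8  18. ]
 [452.3 -49.7  18. ]
 [435.1 210.3  18. ]]
261.7
220.4
260.6
222.8
top 286 188
scene 281 178
```

View pics/k0.png

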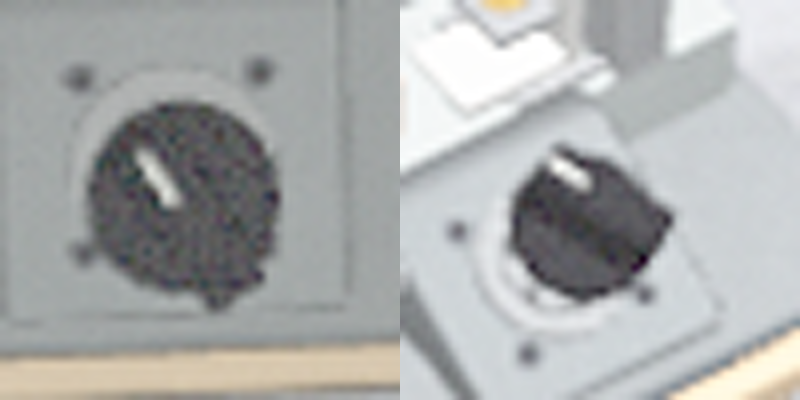

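```bash
cat > fit.py <<'E'
from plant import bot,viewer
from h import *
p=viewer.get_image("top"); q=viewer.get_image("scene")
yaw=np.radians(3.4); X=np.array([np.cos(yaw),np.sin(yaw),0]);Y=np.array([-np.sin(yaw),np.cos(yaw),0]);Z=np.array([0,0,1.])
ax=-np.sin(np.radians(25))*X+np.cos(np.radians(25))*Z; U=np.cos(np.radians(25))*X+np.sin(np.radians(25))*Z  # U up-slope
tp=lambda a:np.array(a)/8+[286,188]; sc=lambda a:(np.array(a)-[400,0])/8+[281,178]
F=least_squares(lambda P:np.r_[proj(p,P)[0]-tp([171,162]),proj(q,P)[0]-sc([551,262])],[480,80,90.]); print("face ctr",F.x.round(1),F.cost)
def bar(v,pts):
    G=v[:3]; c,s=np.cos(v[3]),np.sin(v[3]); bx=c*U+s*Y; by=-s*U+c*Y
    return np.array([G+a*bx+b*by+d*ax for a,b,d in pts])
def res(v):
    r=[]
    # pointer ends on top-face centre line (a free: v4..v7)
    r+=list((proj(p,bar(v,[(v[4],0,12.5),(v[5],0,12.5)]))-tp([[140,152],[175,205]])).ravel())
    r+=list((proj(q,bar(v,[(v[4],0,12.5),(v[5],0,12.5)]))-sc([[553,155],[588,186]])).ravel())
    # bar's far-end corners (top)
    r+=list((proj(p,bar(v,[(-23,9,12.5),(-23,-9,12.5)]))-tp([[212,305],[264,278]])).ravel()*.5)
    # keep on axis through face centre
    d=v[:3]-F.x; d-=ax*(d@ax); return np.r_[r,d*.15]
for s in (0.4,-0.4):
    r=least_squares(res,[*(F.x+25*ax),s,20,5]); print(r.x.round(2),np.degrees(r.x[3]).round(1),r.cost, res(r.x).round(1))
    if s==.4: v=r.x
print("out along axis",(v[:3]-F.x)@ax, "look", proj(p,v[:3]),proj(q,v[:3]))
out=[]
for pic,o in((p,(286,188)),(q,(281,178))):
    im=cv2.resize((255*(pic["color"][o[1]:o[1]+50,o[0]:o[0]+50,::-1]/255.)**.45).astype(np.uint8),(400,400),interpolation=cv2.INTER_CUBIC)
    for col,d in(((0,255,0),12.5),((0,0,255),-12.5)):
        k=(proj(pic,bar(v,[(23,9,d),(23,-9,d),(-23,-9,d),(-23,9,d)]))-o)*8
        cv2.polylines(im,[k.astype(int)],True,col,1)
    th=np.linspace(0,6.28,60); k=(proj(pic,bar(v,[(25*np.cos(t),25*np.sin(t),-12.5) for t in th]))-o)*8
    cv2.polylines(im,[k.astype(int)],True,(255,255,0),1); out.append(im)
cv2.imwrite("pics/k1.png",np.hstack(out)); np.save("v.npy",v)
E
python3 fit.py
```

```text
face ctr [496.4  84.2  61.2] 0.025206712233395857
[476.1   83.82 109.23   0.54  19.8    4.4 ] 31.1 0.8635427306382534 [ 0.4  0.2  0.2 -0.  -0.8  0.3  0.1 -0.4 -0.4  0.6  0.2 -0.2  0.2  0.1
  0.1]
[476.1   83.82 109.23   0.54  19.8    4.4 ] 31.1 0.8635427306314142 [ 0.4  0.2  0.2 -0.  -0.8  0.3  0.1 -0.4 -0.4  0.6  0.2 -0.2  0.2  0.1
  0.1]
out along axis 52.11148849706774 look [[308.83784145 213.79846959]] [[304.68105561 203.49038804]]
```

View pics/k1.png

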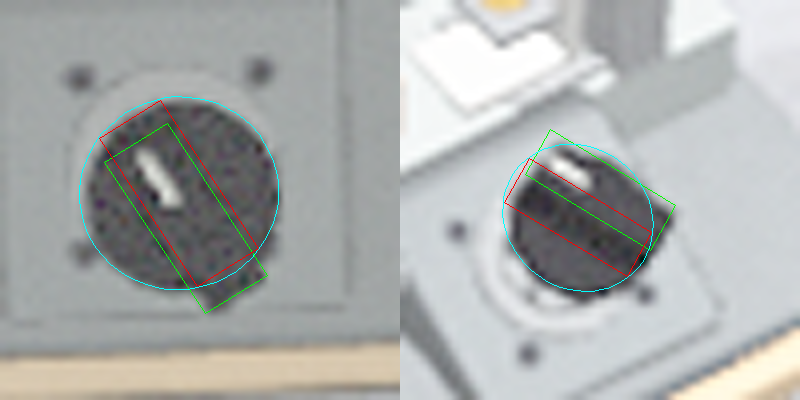

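The overlay agrees: the bar lies 31° from upslope toward +y. The scene view suggests the knob sits about 3 mm lower, so I'll use G≈(477,83.5,106). Next I'll plan the approach.

```bash
cat >> h.py <<'E'
yaw=np.radians(3.4); X=np.array([np.cos(yaw),np.sin(yaw),0]);Y=np.array([-np.sin(yaw),np.cos(yaw),0]);Z=np.array([0,0,1.])
ax=-np.sin(np.radians(25))*X+np.cos(np.radians(25))*Z; U=np.cos(np.radians(25))*X+np.sin(np.radians(25))*Z
G=np.array([477,83.5,106.])
def pose(s): 
    w,x,y,z=s["ee_rot"]; return s["eef_pos"],R.from_quat([x,y,z,w])
def knobR(deg):  # bar angle from upslope toward Y; tool x = -bar
    c,s_=np.cos(np.radians(deg)),np.sin(np.radians(deg)); x=-(c*U+s_*Y); z=-ax
    return R.from_matrix(np.c_[x,np.cross(z,x),z])
def delta(s,P,Rt):
    p0,R0=pose(s); return (R0.inv().apply(P-p0)/1000).round(4),np.degrees((R0.inv()*Rt).as_rotvec()).round(1)
E
python3 - <<'E'
from plant import bot
from h import *
s=bot.sense(); p0,R0=pose(s)
R1=R.from_euler('z',95,degrees=True)*R0
print(delta(s,np.array([340,-200,330]),R1))
s2=dict(s); q=R1.as_quat(); s2["eef_pos"]=np.array([340,-200,330]); s2["ee_rot"]=q[[3,0,1,2]]
print(delta(s2,G+ax*(78+9+80),knobR(31)))
E
```

```text
(array([ 0.2222, -0.2491, -0.0273]), array([ -0.,   0., -95.]))
(array([0.2077, 0.1982, 0.0727]), array([ -7.7, -26.9, -92.5]))
```

Call:
jog_arm --series '[[[0.222, -0.249, -0.027, 0, 0, -95, 0.5], [0.222, -0.249, -0.027, 0, 0, -95, 0.5], [0.222, -0.249, -0.027, 0, 0, -95, 0.5], [0.222, -0.249, -0.027, 0, 0, -95, 0.5], [0.222, -0.249, -0.027, 0, 0, -95, 0.5], [0.222, -0.249, -0.027, 0, 0, -95, 0.5], [0.222, -0.249, -0.027, 0, 0, -95, 0.5], [0.222, -0.249, -0.027, 0, 0, -95, 0.5], [0.222, -0.249, -0.027, 0, 0, -95, 0.5], [0.222, -0.249, -0.027, 0, 0, -95, 0.5], [0.222, -0.249, -0.027, 0, 0, -95, 0.5], [0.222, -0.249, -0.027, 0, 0, -95, 0.5]]]'

```text
t: 2.2
eef_pos: [339.9, -200.0, 329.8]
ee_rot: [0.0, 0.498, 0.867, -0.0]
contact_force: [-0.2, 0.2, 0.2]
grip_width: 46.8
```

Call:
jog_arm --series '[[[0.208, 0.198, 0.072, -7.7, -26.9, -92.5, 0.5], [0.208, 0.198, 0.072, -7.7, -26.9, -92.5, 0.5], [0.208, 0.198, 0.072, -7.7, -26.9, -92.5, 0.5], [0.208, 0.198, 0.072, -7.7, -26.9, -92.5, 0.5], [0.208, 0.198, 0.072, -7.7, -26.9, -92.5, 0.5], [0.208, 0.198, 0.072, -7.7, -26.9, -92.5, 0.5], [0.208, 0.198, 0.072, -7.7, -26.9, -92.5, 0.5], [0.208, 0.198, 0.072, -7.7, -26.9, -92.5, 0.5], [0.208, 0.198, 0.072, -7.7, -26.9, -92.5, 0.5], [0.208, 0.198, 0.072, -7.7, -26.9, -92.5, 0.5], [0.208, 0.198, 0.072, -7.7, -26.9, -92.5, 0.5], [0.208, 0.198, 0.072, -7.7, -26.9, -92.5, 0.5]]]'

```text
t: 3.4
eef_pos: [405.3, 79.1, 257.4]
ee_rot: [0.21, -0.288, 0.933, -0.052]
contact_force: [-0.6, 0.1, 0.0]
grip_width: 47.2
```

Run:
```python
from plant import bot
from h import *
s=bot.sense(); print(s["t"],s["qpos"].round(2),s["eef_pos"].round(1),s["grip_width"],s["contact_force"].round(2),s["ft_torque"].round(3))
print(delta(s,G+ax*(78+9+80),knobR(31)), delta(s,G+ax*(78+9),knobR(31)))
```

```text
3.4 [ 0.01 -0.11  2.14  0.03  0.68 -2.18] [405.3  79.1 257.4] 47.16542398930096 [-0.65  0.12  0.  ] [ 0.124  0.073 -0.009]
(array([-0.001 , -0.0004,  0.0006]), array([-0., -0., -0.])) (array([-0.0011, -0.0004,  0.0806]), array([-0., -0., -0.]))
```

Call:
jog_arm --series '[[[-0.001, -0.0004, 0.03, 0, 0, 0, 0.45], [-0.001, -0.0004, 0.052, 0, 0, 0, 0.45], [-0.001, -0.0004, 0.052, 0, 0, 0, 0.45], [-0.001, -0.0004, 0.052, 0, 0, 0, 0.45]]]'

```text
t: 3.8
eef_pos: [428.8, 80.7, 210.9]
ee_rot: [0.209, -0.288, 0.933, -0.052]
contact_force: [0.4, -0.4, 0.2]
grip_width: 42.2
```

Run:
```python
from plant import bot,viewer
from h import *
s=bot.sense(); print(s["t"],s["eef_pos"].round(1),s["contact_force"].round(2))
out=[]
for n in("top","scene"):
    p=viewer.get_image(n); x,y=proj(p,G+10*ax)[0].round().astype(int); h=32
    out.append(cv2.resize((255*(p["color"][y-h:y+h,x-h:x+h,::-1]/255.)**.5).astype(np.uint8),(400,400),interpolation=cv2.INTER_CUBIC))
cv2.imwrite("pics/a0.png",np.hstack(out))
```

```text
3.8 [428.8  80.7 210.9] [ 0.4  -0.43  0.19]
```

View pics/a0.png

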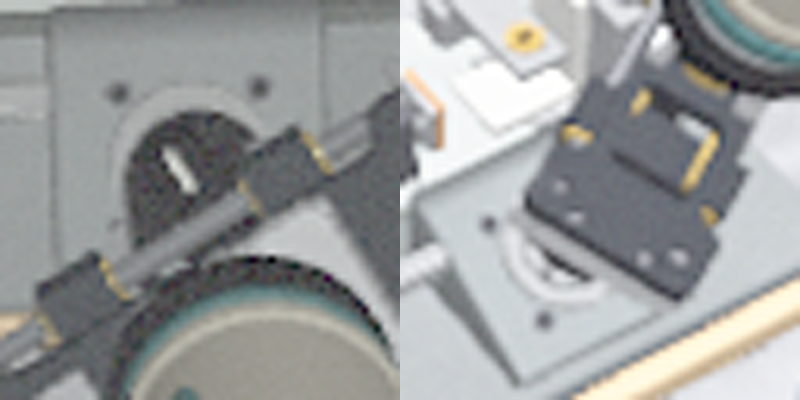

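The fingers straddle the bar and line up with it. I'll descend and close.

Call:
jog_arm --series '[[[0, 0, 0.012, 0, 0, 0, 0.45], [0, 0, 0.025, 0, 0, 0, 0.45], [0, 0, 0.025, 0, 0, 0, 0.45], [0, 0, 0.025, 0, 0, 0, 0.3], [0, 0, 0.025, 0, 0, 0, 0.1], [0, 0, 0.025, 0, 0, 0, 0.1], [0, 0, 0.025, 0, 0, 0, 0.1], [0, 0, 0.025, 0, 0, 0, 0.1]]]'

```text
t: 4.7
eef_pos: [439.7, 81.4, 188.8]
ee_rot: [0.21, -0.289, 0.933, -0.052]
contact_force: [0.0, -0.4, 1.8]
grip_width: 17.7
```

```bash
cat > st.py <<'E'
from plant import bot
from h import *
s=bot.sense(); p0,R0=pose(s)
print("t",round(s["t"],2),"w",round(s["grip_width"],1),"F_tool",R0.inv().apply(s["contact_force"]).round(2),"M_tool",R0.inv().apply(s["ft_torque"]).round(3),"q6",s["qpos"][5].round(3))
a=-R0.as_matrix()[:,0]; print("height along ax of grasp pt over G",((p0-G)@ax-78).round(2),"lateral U,Y",((p0-G)@U).round(2),((p0-G)@Y).round(2),"bar ang",np.degrees(np.arctan2(a@Y,a@U)).round(1))
E
python3 st.py
```

```text
t 4.7 w 17.7 F_tool [-0.45 -0.69 -1.58] M_tool [-0.044 -0.066  0.085] q6 -2.188
height along ax of grasp pt over G 12.82 lateral U,Y 1.17 0.09 bar ang 31.0
```

Call:
jog_arm --series '[[[0, 0, 0.001, 0, 0, 0, 0.1], [0, 0, 0.002, 0, 0, 0, 0.1], [0, 0, 0.003, 0, 0, 0, 0.1], [0, 0, 0.004, 0, 0, 0, 0.1], [0, 0, 0.004, 0, 0, 0, 0.1]]]'

```text
t: 5.2
eef_pos: [441.6, 81.5, 184.8]
ee_rot: [0.21, -0.289, 0.933, -0.052]
contact_force: [1.1, 0.3, 0.6]
grip_width: 17.6
```

```bash
python3 st.py
```

```text
t 5.2 w 17.6 F_tool [-1.25 -0.46 -0.08] M_tool [ 0.082 -0.201  0.113] q6 -2.189
height along ax of grasp pt over G 8.39 lateral U,Y 1.14 0.08 bar ang 31.0
```

Call:
jog_arm --series '[[[0, 0, 0.0005, 0, 0, 0, 0.1], [0, 0, 0.001, 0, 0, 0, 0.1], [0, 0, 0.0015, 0, 0, 0, 0.1], [0, 0, 0.0015, 0, 0, 0, 0.1]]]'

```text
t: 5.6
eef_pos: [441.9, 81.5, 184.3]
ee_rot: [0.211, -0.289, 0.932, -0.052]
contact_force: [-6.5, -0.6, 12.7]
grip_width: 17.7
```

```bash
python3 st.py
```

```text
t 5.6 w 17.7 F_tool [  0.58   0.11 -14.26] M_tool [-0.093  0.071  0.052] q6 -2.189
height along ax of grasp pt over G 7.83 lateral U,Y 1.2 0.12 bar ang 31.0
```

The teeth are touching (14 N). I'll turn clockwise with a light push.

Call:
jog_arm --series '[[[0, 0, 0, 0, 0, 3, 0.1], [0, 0, 0, 0, 0, 6, 0.1], [0, 0, 0, 0, 0, 9, 0.1], [0, 0, 0, 0, 0, 12, 0.1], [0, 0, 0, 0, 0, 12, 0.1]]]'

```text
t: 6.1
eef_pos: [442.3, 81.2, 183.7]
ee_rot: [0.215, -0.19, 0.957, -0.03]
contact_force: [-0.0, -2.2, 4.4]
grip_width: 17.4
```

```bash
python3 st.py
```

```text
t 6.1 w 17.4 F_tool [-0.87 -2.66 -4.02] M_tool [ 0.539 -0.008 -0.113] q6 -1.98
height along ax of grasp pt over G 7.13 lateral U,Y 1.34 -0.24 bar ang 19.1
```

Call:
jog_arm --series '[[[0, 0, 0, 0, 0, 3, 0.1], [0, 0, 0, 0, 0, 6, 0.1], [0, 0, 0, 0, 0, 9, 0.1], [0, 0, 0, 0, 0, 12, 0.1], [0, 0, 0, 0, 0, 12, 0.1]]]'

```text
t: 6.6
eef_pos: [442.4, 80.9, 183.8]
ee_rot: [0.217, -0.089, 0.972, -0.008]
contact_force: [0.1, -5.7, 4.9]
grip_width: 17.7
```

```bash
python3 st.py
```

```text
t 6.6 w 17.7 F_tool [-1.12 -5.92 -4.49] M_tool [ 1.087 -0.072 -0.167] q6 -1.771
height along ax of grasp pt over G 7.13 lateral U,Y 1.46 -0.59 bar ang 7.1
```

It dropped into mesh. I'll push it home with a small lateral correction.

Call:
jog_arm --series '[[[0, -0.0004, 0.001, 0, 0, 0, 0.1], [0, -0.0004, 0.002, 0, 0, 0, 0.1], [0, -0.0004, 0.003, 0, 0, 0, 0.1], [0, -0.0004, 0.004, 0, 0, 0, 0.1], [0, -0.0004, 0.005, 0, 0, 0, 0.1], [0, -0.0004, 0.0055, 0, 0, 0, 0.1], [0, -0.0004, 0.0055, 0, 0, 0, 0.1]]]'

```text
t: 7.3
eef_pos: [444.6, 80.9, 179.2]
ee_rot: [0.217, -0.09, 0.972, -0.008]
contact_force: [-3.3, -3.9, 9.3]
grip_width: 17.6
```

```bash
python3 st.py
```

```text
t 7.3 w 17.6 F_tool [-0.24 -3.82 -9.9 ] M_tool [ 0.75   0.022 -0.226] q6 -1.775
height along ax of grasp pt over G 2.05 lateral U,Y 1.46 -0.7 bar ang 7.2
```

Call:
jog_arm --series '[[[0, 0, 0.0005, 0, 0, 0, 0.1], [0, 0, 0.001, 0, 0, 0, 0.1], [0, 0, 0.0015, 0, 0, 0, 0.1], [0, 0, 0.0015, 0, 0, 0, 0.1]]]'

```text
t: 7.7
eef_pos: [445.1, 80.9, 178.2]
ee_rot: [0.217, -0.09, 0.972, -0.008]
contact_force: [-6.6, -4.9, 15.2]
grip_width: 18.0
```

```bash
python3 st.py
```

```text
t 7.7 w 18.0 F_tool [  0.34  -4.48 -16.62] M_tool [ 0.766  0.223 -0.198] q6 -1.776
height along ax of grasp pt over G 1.0 lateral U,Y 1.51 -0.71 bar ang 7.2
```

Call:
jog_arm --series '[[[0, -0.0002, 0.0005, 0, 0, -2, 0.1], [0, -0.0002, 0.001, 0, 0, -2, 0.1], [0, -0.0002, 0.001, 0, 0, 0, 0.1], [0, -0.0002, 0.001, 0, 0, 0, 0.1]]]'

```text
t: 8.1
eef_pos: [445.2, 80.9, 178.1]
ee_rot: [0.217, -0.09, 0.972, -0.008]
contact_force: [-12.7, -4.3, 25.4]
grip_width: 18.1
```

```bash
python3 st.py
```

```text
t 8.1 w 18.1 F_tool [  1.39  -3.48 -28.47] M_tool [ 0.662  0.493 -0.125] q6 -1.776
height along ax of grasp pt over G 0.78 lateral U,Y 1.56 -0.75 bar ang 7.2
```

Call:
jog_arm --series '[[[0, -0.0002, -0.001, 0, 0, 0, 0.1], [0, -0.0002, -0.001, 0, 0, 3, 0.1], [0, -0.0002, -0.001, 0, 0, 6, 0.1], [0, -0.0002, -0.001, 0, 0, 9, 0.1], [0, -0.0002, -0.001, 0, 0, 12, 0.1], [0, -0.0002, -0.001, 0, 0, 15, 0.1], [0, -0.0002, -0.001, 0, 0, 15, 0.1]]]'

```text
t: 8.8
eef_pos: [445.1, 80.3, 178.2]
ee_rot: [0.216, 0.038, 0.975, 0.02]
contact_force: [-6.7, -5.7, 14.5]
grip_width: 17.9
```

```bash
python3 st.py
python3 - <<'E'
from plant import bot,viewer
from h import *
p=viewer.get_image("top"); q=viewer.get_image("scene")
b=lambda u,z:back(p,np.array(u)/2.2+[170,60],z)
pad=b([286,237],95); foot=b([306,245],75); print("t0 pad->foot",(pad-foot)@Y)
r=lambda i,s:cv2.resize((255*(i[:,:,::-1]/255.)**.7).astype(np.uint8),s,interpolation=cv2.INTER_CUBIC)
a,c=proj(p,[570,80,90])[0].astype(int); d,e=proj(q,[570,80,90])[0].astype(int); print(a,c,d,e)
cv2.imwrite("pics/w0.png",np.hstack([r(p["color"][c-35:c+35,a-50:a+50],(400,280)),r(q["color"][e-35:e+35,d-50:d+50],(400,280))]))
E
```

```text
t 8.8 w 17.9 F_tool [ -0.49  -5.26 -16.14] M_tool [ 1.214 -0.007 -0.176] q6 -1.515
height along ax of grasp pt over G 0.93 lateral U,Y 1.51 -1.34 bar ang -7.8
t0 pad->foot 19.579663049919553
310 170 287 185
```

View pics/w0.png

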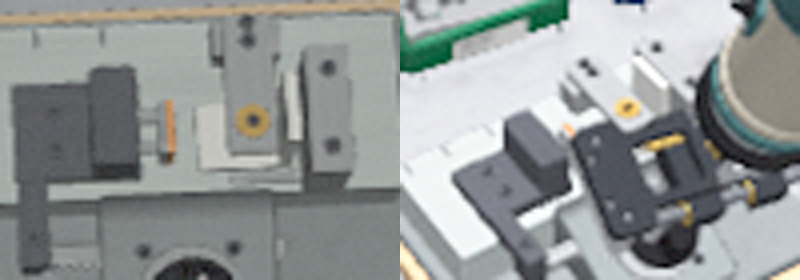

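The top view shows the pad (right edge at x=175) about 11 mm short of the bracket's foot (x=197), and the jaw is closing. I'll continue winding.

Call:
jog_arm --series '[[[0, -0.0004, -0.0005, 0, 0, 3, 0.1], [0, -0.0004, -0.0005, 0, 0, 6, 0.1], [0, -0.0004, -0.0005, 0, 0, 9, 0.1], [0, -0.0004, -0.0005, 0, 0, 12, 0.1], [0, -0.0004, -0.0005, 0, 0, 15, 0.1], [0, -0.0004, -0.0005, 0, 0, 18, 0.1], [0, -0.0004, -0.0005, 0, 0, 20, 0.1]]]'

```text
t: 9.6
eef_pos: [444.9, 79.5, 178.1]
ee_rot: [0.209, 0.207, 0.954, 0.057]
contact_force: [-3.4, -8.6, 9.6]
grip_width: 18.1
```

```bash
python3 st.py
```

```text
t 9.6 w 18.1 F_tool [ -4.42  -7.2  -10.32] M_tool [ 1.566 -0.703 -0.243] q6 -1.167
height along ax of grasp pt over G 0.97 lateral U,Y 1.26 -2.08 bar ang -27.9
```

Call:
jog_arm --series '[[[0, -0.0003, 0, 0, 0, 3, 0.1], [0, -0.0003, 0, 0, 0, 6, 0.1], [0, -0.0003, 0, 0, 0, 9, 0.1], [0, -0.0003, 0, 0, 0, 12, 0.1]]]'

```text
t: 10.0
eef_pos: [444.7, 79.1, 178.0]
ee_rot: [0.202, 0.306, 0.927, 0.079]
contact_force: [-3.5, -9.2, 10.8]
grip_width: 17.9
```

```bash
python3 st.py
cat > im.py <<'E'
import sys
from plant import bot,viewer
from h import *
p=viewer.get_image("top"); a,c=310,170
cv2.imwrite(sys.argv[1],cv2.resize((255*(p["color"][c-35:c+35,a-50:a+50,::-1]/255.)**.7).astype(np.uint8),(700,490),interpolation=cv2.INTER_CUBIC))
E
python3 im.py pics/w1.png
```

```text
t 10.0 w 17.9 F_tool [ -6.5   -6.33 -11.44] M_tool [ 1.581 -1.103 -0.205] q6 -0.959
height along ax of grasp pt over G 0.99 lateral U,Y 0.97 -2.48 bar ang -39.9
```

View pics/w1.png

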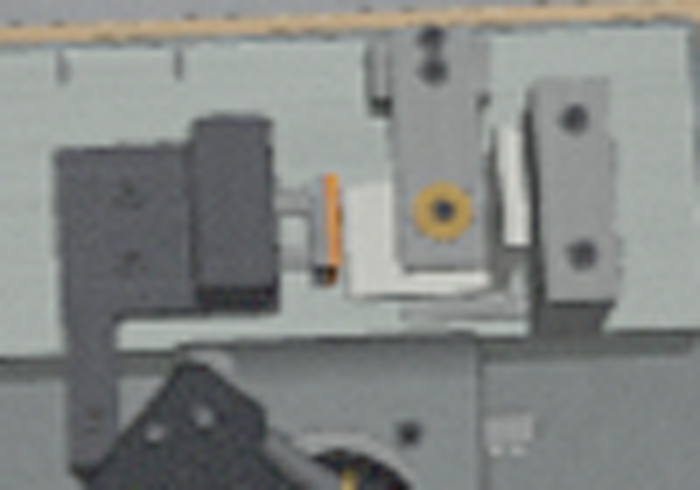

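The pad is now about 2 mm from the foot. I'll keep winding and re-centre on the knob's axis as it turns.

Call:
jog_arm --series '[[[-0.0002, -0.0006, -0.0002, 0, 0, 3, 0.1], [-0.0003, -0.001, -0.0003, 0, 0, 6, 0.1], [-0.0003, -0.0012, -0.0003, 0, 0, 9, 0.1], [-0.0003, -0.0013, -0.0003, 0, 0, 12, 0.1], [-0.0003, -0.0013, -0.0003, 0, 0, 12, 0.1]]]'

```text
t: 10.55
eef_pos: [444.3, 78.4, 177.8]
ee_rot: [0.193, 0.401, 0.89, 0.1]
contact_force: [-2.0, -5.2, 6.7]
grip_width: 17.8
```

```bash
python3 st.py
```

```text
t 10.55 w 17.8 F_tool [-4.47 -2.61 -7.02] M_tool [ 0.597 -0.858 -0.229] q6 -0.758
height along ax of grasp pt over G 1.01 lateral U,Y 0.52 -3.17 bar ang -51.9
```

Call:
jog_arm --series '[[[-0.0001, -0.0003, 0, 0, 0, 3, 0.1], [-0.0001, -0.0003, 0, 0, 0, 6, 0.1], [-0.0001, -0.0003, 0, 0, 0, 6, 0.1]]]'

```text
t: 10.85
eef_pos: [444.1, 78.2, 177.7]
ee_rot: [0.187, 0.447, 0.868, 0.11]
contact_force: [-2.4, -6.0, 6.3]
grip_width: 17.5
```

```bash
python3 st.py
```

```text
t 10.85 w 17.5 F_tool [-5.05 -2.92 -6.82] M_tool [ 0.493 -0.859 -0.204] q6 -0.655
height along ax of grasp pt over G 1.01 lateral U,Y 0.28 -3.39 bar ang -57.9
```

Call:
jog_arm --series '[[[-0.0003, -0.0004, 0, 0, 0, 2, 0.1], [-0.0003, -0.0004, 0, 0, 0, 4, 0.1], [-0.0003, -0.0004, 0, 0, 0, 6, 0.1], [-0.0003, -0.0004, 0, 0, 0, 6, 0.1]]]'

```text
t: 11.25
eef_pos: [443.9, 77.9, 177.6]
ee_rot: [0.181, 0.492, 0.843, 0.119]
contact_force: [-2.3, -2.6, 5.1]
grip_width: 17.8
```

```bash
python3 st.py; python3 im.py pics/w2.png
```

```text
t 11.25 w 17.8 F_tool [-2.2  -1.08 -5.66] M_tool [ 0.265 -0.67  -0.255] q6 -0.553
height along ax of grasp pt over G 1.01 lateral U,Y 0.06 -3.63 bar ang -63.9
```

View pics/w2.png

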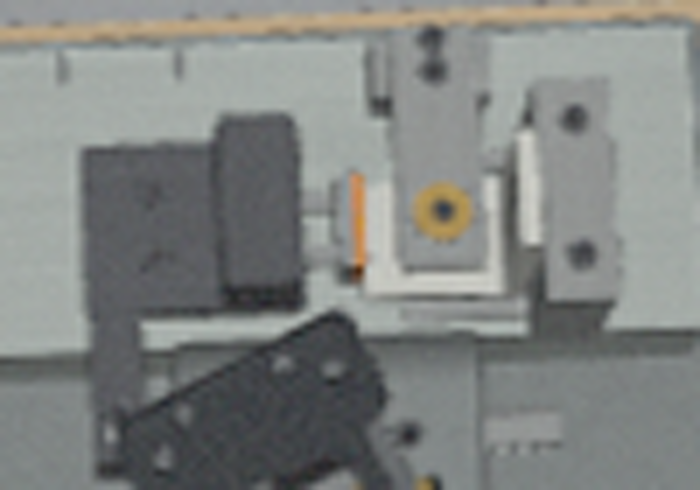

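Pad contact is made and the bracket has moved about 5 mm, so its leg is now close to the fixed jaw. From here I'll track the orange pad's centroid numerically, alongside the jaw edge and the torque.

```bash
cat > m.py <<'E'
import cv2,sys,numpy as np
from scipy.ndimage import gaussian_filter1d
def meas(f):
    i=cv2.imread(f).astype(float)[165:290,:400]; o=np.clip(i[:,:,2]-i[:,:,0]-60,0,None)
    x=(o.sum(0)@np.arange(400))/o.sum()
    g=cv2.imread(f,0)[140:185,230:330].astype(float).mean(0); d=np.diff(gaussian_filter1d(g,4)); k=d.argmax()
    # subpixel peak
    s=(d[k-1]-d[k+1])/2/(d[k-1]-2*d[k]+d[k+1]); return x/3.57, (230+k+s+.5)/3.57
for f in sys.argv[1:]: x,j=meas(f); print(f,"pad %.2f jaw %.2f gap %.2f mm"%(x,j,x-j))
E
python3 m.py pics/w1.png pics/w2.png
```

```text
pics/w1.png pad 93.22 jaw 76.64 gap 16.58 mm
pics/w2.png pad 100.51 jaw 84.28 gap 16.24 mm
```

Call:
jog_arm --series '[[[-0.0002, -0.0003, 0, 0, 0, 2, 0.1], [-0.0002, -0.0003, 0, 0, 0, 4, 0.1], [-0.0002, -0.0003, 0, 0, 0, 6, 0.1], [-0.0002, -0.0003, 0, 0, 0, 6, 0.1]]]'

```text
t: 11.7
eef_pos: [443.7, 77.7, 177.5]
ee_rot: [0.174, 0.535, 0.817, 0.129]
contact_force: [-1.8, -2.5, 6.3]
grip_width: 17.9
```

```bash
python3 st.py; python3 im.py pics/w3.png; python3 m.py pics/w3.png
```

```text
t 11.7 w 17.9 F_tool [-2.58  0.   -6.49] M_tool [ 0.137 -0.504 -0.323] q6 -0.451
height along ax of grasp pt over G 1.01 lateral U,Y -0.17 -3.82 bar ang -69.9
pics/w3.png pad 100.50 jaw 86.11 gap 14.39 mm
```

The pad has stopped moving while the jaw advanced 2 mm, and the torque stepped up to 0.32 N m: the bracket is seated. About 9° more should reach roughly 5 mm.

Call:
jog_arm --series '[[[-0.0001, -0.0002, 0, 0, 0, 2, 0.1], [-0.0002, -0.0003, 0, 0, 0, 4, 0.1], [-0.0002, -0.0004, 0, 0, 0, 6, 0.1], [-0.0002, -0.0004, 0, 0, 0, 8, 0.1], [-0.0002, -0.0004, 0, 0, 0, 9, 0.1], [-0.0002, -0.0004, 0, 0, 0, 9, 0.1]]]'

```text
t: 12.35
eef_pos: [443.4, 77.5, 177.4]
ee_rot: [0.164, 0.597, 0.772, 0.142]
contact_force: [-2.0, -2.1, 6.8]
grip_width: 17.6
```

```bash
python3 st.py; python3 im.py pics/w4.png; python3 m.py pics/w4.png
```

```text
t 12.35 w 17.6 F_tool [-2.17  0.56 -7.03] M_tool [-0.013 -0.362 -0.374] q6 -0.296
height along ax of grasp pt over G 1.01 lateral U,Y -0.55 -4.01 bar ang -78.8
pics/w4.png pad 100.54 jaw 88.27 gap 12.27 mm
```

Pad compression is about 4.5 mm by image, with torque at 0.37 N m. Now I'll let go and retract.

Call:
jog_arm --series '[[[0, 0, 0, 0, 0, 0, 0.3], [0, 0, 0, 0, 0, 0, 0.4], [0, 0, 0, 0, 0, 0, 0.4], [0, 0, 0, 0, 0, 0, 0.4], [0, 0, -0.01, 0, 0, 0, 0.4], [0, 0, -0.03, 0, 0, 0, 0.4], [0, 0, -0.06, 0, 0, 0, 0.4], [0, 0, -0.09, 0, 0, 0, 0.4], [0, 0, -0.13, 0, 0, 0, 0.4], [0, 0, -0.13, 0, 0, 0, 0.4]]]'

```text
t: 13.4
eef_pos: [389.0, 74.5, 300.3]
ee_rot: [0.167, 0.598, 0.771, 0.145]
contact_force: [0.8, 0.2, 0.1]
grip_width: 37.4
```

```bash
python3 st.py; python3 im.py pics/w5.png; python3 m.py pics/w5.png
python3 - <<'E'
from plant import viewer
from h import *
p=viewer.get_image("top"); q=viewer.get_image("scene")
print([np.round(viewer.look_for(k,p)[0]["position"]).tolist() for k in("finished_bracket","end_cap","chain_drive")])
f=lambda i,s:cv2.resize((255*(i[:,:,::-1]/255.)**.6).astype(np.uint8),s,interpolation=cv2.INTER_CUBIC)
cv2.imwrite("pics/f0.png",np.hstack([f(p["color"][130:260,245:375],(400,400)),f(q["color"][140:240,235:335],(400,400))]))
E
```

```text
t 13.4 w 37.4 F_tool [-0.01  0.85  0.24] M_tool [ 0.092 -0.01  -0.031] q6 -0.28
height along ax of grasp pt over G 135.4 lateral U,Y 2.02 -3.79 bar ang -79.0
pics/w5.png pad 100.54 jaw 88.24 gap 12.30 mm
[[604.0, 274.0, 6.0], [542.0, 256.0, 4.0], [470.0, 264.0, 16.0]]
```

View pics/f0.png

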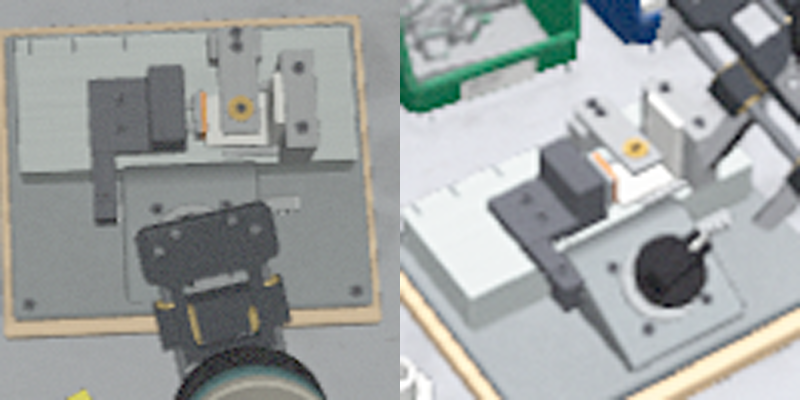

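The knob is in, the bracket's leg is against the fixed jaw, and the gripper is well clear. Handing in.

```bash
python3 -c "
from plant import bot
print(bot.close_job())"
```

```text
the job is handed in; nothing more can be done
None
```

The job is handed in at about 13.5 s of the 64 s allowed; it reported no verdict. I pushed the knob in, and its teeth dropped into mesh within the first 12° of turning. I drove it home to about 12 mm of travel, then wound it about 110° in all and let go.

| Check | Result |
|---|---|
| Knob in mesh | Height at let-go was about 11.8 mm below the start. The last picture shows it still seated low after release. |
| Bracket seated | The pad stopped moving while the jaw advanced, and the last pictures show the leg against the fixed jaw. |
| Pad pressed in | About 4.3 mm measured in the top view, and the same after I let go. |
| Clamping torque | About 0.37 N m, up from about 0.23 N m before the pad took hold. |
| Neighbouring parts | Within about 4 mm of where they were found at the start, which is the measuring error. |
| Gripper | Open and about 130 mm clear of the knob. |

- **Off-centre grip:** I held the bar roughly 2.6 mm off centre along its length. This gave side forces of up to about 9 N until I shifted the gripper while winding.
- **Push force:** it peaked at about 28 N against the home stop.

No check failed. The 4.3 mm comes from single pictures, so it could be off by a few tenths of a millimetre.

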